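# Fit the missing return spring on the die-set guide bar

### The arm

A 6-joint arm with a two-finger parallel gripper is mounted at the origin on the work surface. World frame = base frame: x ahead of the robot, y to its left, z up, the work surface at z = 0. Lengths are in m, angles in rad, forces in N, time in s.
With the tool pointing down it reaches from about 0.4 to 0.825 m from the base axis. Payload 7 kg.
Tool frame: the origin (TCP) lies midway between the tips of the shut fingers; the grasp point (between the pads) lies 19 mm behind it; z points along the fingers, x is the direction in which the jaws open and shut, and the axes are right-handed (so a half turn about z gives the same grasp; the last joint's range is limited). The gripper opens to 88 mm and grips with 3 to 60 N. Pads are 19 mm wide; open, the fingers measure 130 mm over their backs; the gripper's body (78 mm by 193 mm) begins 47 mm behind the grasp point.
Start: joints at [1.604, 0.359, 0.012, 0, -1.224, -0.288], TCP at [0.17, 0.653, 0.227] pointing down, gripper open.
Joint ranges: [-3.07, 3.07], [-1.43, 2.12], [-1.02, 1.25], [-3.03, 1.67], [-3.05, -0], [-3.03, 3.03]. Speed limits (rad/s): [2.39, 2.39, 3.01, 3.14, 3.14, 3.14].

### API

Orientations are given as [roll, pitch, yaw] about the fixed x, y, z axes, in that order (R = Rz(yaw) Ry(pitch) Rx(roll)).
In Python, from station import arm, viewer, ticket gives the robot as it stands. The module is installed in compiled form; this text tells all that it offers.
- The arm moves only by the tool step_arm, never from a script. Its argument "targets" is a list of rows, each a list of 3 entries, a list of its own where there are three numbers: the shift along the tool's x, y, z in m, then the turn, a rotation vector about the tool's x, y, z in degrees, then the opening, from -1 (shut) to 1 (fully open), so that 0 is half open. A call has exactly 8 rows; each row shifts and turns the commanded pose from where the row before left it, along the tool's axes as they then stand; what a row does not reach is not made up. A row lasts 1/10 s, in which the tool goes at most 50 mm and 8.59 degrees, less where a joint would pass 70% of its speed; a pose out of reach is approached as far as the arm can. A call is refused whole if a number of a shift passes 0.05 or a number of a turn 8.59, either way. A call with a gripper value outside its range is refused whole. The fingers move at their own pace and stop on an object; "grip_force" is the grip in N (left out, the last holds). Time passes only in rows, so rows that do not move let the fingers close, or fill a call up. It gives the time, the measured TCP pose, the force and the opening at its end, in the units of the state.
- arm.get_state(): the state, without advancing time (a new reading comes with each control period).
- viewer.grab_frame(name): name is "scene" or "side" or "wrist"; returns (picture, depth): 480x640x3 uint8, red, green, blue; 480x640 float32, m along the optical axis (not along the pixel's ray), 0 where there is no reading.
- viewer.calibration(name): a dict with "fov_y" (degrees; the focal length in pixels is half the picture's height over the tangent of half this angle, whatever the lens; pixels are square), "cx", "cy" (the principal point, pixels), "world_to_cam" (4x4, takes a point from world to camera coordinates); the wrist camera has in their place "tool_from_camera" (4x4, takes a point from camera to tool coordinates, whose origin is the TCP and whose axes are the tool frame's). Camera axes: x right, y up, looking along -z (the intrinsics and any distortion apply to the point x, -y, -z); pixel columns grow to the right and rows downward; lengths in m; the calibration is good to about 2 mm. A picture is of the moment at which its call begins: read the wrist's pose just before it. calibration takes no time and is no camera call.
- ticket.job_done(): hands the job in, once; it reports no verdict.
The state is a dict: "t": time; "q": joint angles; "qd": joint speeds; "joint_efforts": joint torques, N m; "eef_pos": TCP position; "ee_rot": TCP orientation; "force": force on the tool from outside, world axes, zero at the start; "moment": the same for the moment, N m; "width": finger opening in m.
Only numpy, scipy, OpenCV 4.12 (cv2) and the standard library are available. Lean on these libraries where they do the work, as an engineer would, in place of code of your own. Each camera call takes 0.05 s, during which the arm holds its last target.

### The job

On the goldsmith's bench, take the tall loose coil spring and thread it over the bare guide bar of the steel die-set base until it sits fully home, flat on the base plate, then let go. If it snags on the bar end, twist it a little until its turned-in tail passes beside the flat of the bar; do not force it down. Leave the other loose things on the bench where they are.

Things in the scene. Friction and masses are not known exactly. Their poses are not given: they have to be found in the camera images.
- spring_mid (a point): Centre (on the axis, 30 mm above its foot) of the tall loose rigid steel spring, standing upright. 60 mm tall, 32 mm outside, bore 25 mm, 3 mm wire, open coils 9.5 mm apart, 36 g. At both ends the wire tail is turned straight in along its own +x, ending 6 mm short of the axis. z is its axis. It, a much shorter spring and a brass bush may have swapped places.
- bar_foot (a point): Foot of the bare guide bar, on its axis, at the base plate's top (15 mm above the bench). Fixed upright steel flat bar, 18 mm along this frame's x, 8 mm along y, 64 mm high. The spring's tail passes only when pointing roughly along +y or -y here (within about 35 degrees), else it lands on the bar end. Fully home, the spring's centre is 30 mm above this point.
- die_base: Dark steel base plate bolted to the bench, 90 (x) by 190 (y) by 15 mm, origin under its centre. The bare guide bar stands 50 mm along -y; an equal bar already carrying its spring stands 50 mm along +y.
- short_spring: Short loose coil spring standing upright, 28 mm tall, 24 mm outside diameter; origin under its centre. Leave alone.
- bush: Brass bush (thick tube) standing upright, 38 mm outside diameter, 34 mm tall; origin under its centre. Leave alone.
- hammer: Small hammer, 220 mm long, lying along its x axis. Leave alone.
- bench_block: Steel bench block 65 x 65 x 20 mm; origin under its centre. Leave alone.
- jar: Amber glass jar, 60 mm diameter, 70 mm tall; origin under its centre. Leave alone.
- file: Hand file with a wooden handle, 220 mm long, lying along its x axis (handle to -x), 16 mm high. Leave alone.
Mind the look-alikes: they are no part of the job. Leave any orange or red look-alike of the die_base alone.

How it is judged:
By the outcome, as a careful person would: the job done as asked, in the order asked, and still so for the second after the job is handed in, with the robot touching nothing.
It also fails if it takes over 45 s, if anything falls off the work surface, if the arm or the gripper's body presses on something with over 40 N, if the wrist force passes 120 N, or if a joint passes its speed limit or range.

## Working session

There is one attempt and no reset: what is moved stays moved. The work goes in short steps, Python scripts to look and compute and a tool call to move; the robot and the scene stay as the last step left them, time stands still between calls to the robot, and variables do not carry over. Pictures are saved under pics/ and viewed, and the job is handed in when it is done.

Besides the shell and the picture viewer there is one more tool, called after "Emit:" by a JSON object that holds its "api" and its "payload". step_arm: Moves the arm, as the interface text tells. Its arguments: {"type":"object","properties":{"targets":{"type":"array"},"grip_force":{"type":"number"}},"required":["targets"]}

```bash
mkdir -p pics
cat > h.py <<'E'
import numpy as np,cv2,json
from station import arm,viewer,ticket
def grab(n,name):
    s=arm.get_state(); im,d=viewer.grab_frame(n); c=viewer.calibration(n)
    cv2.imwrite(f'pics/{name}.png',im[:,:,::-1]); np.savez(f'{name}.npz',im=im,d=d); json.dump({k:np.array(v).tolist() for k,v in s.items()},open(name+'.json','w'))
    return s,im,d,c
E
python3 - <<'E'
from h import *
for n in ['scene','side','wrist']:
    s,im,d,c=grab(n,n+'0'); print(n,c)
print(s)
E
```

```text
scene {'fov_y': 55.52175930051075, 'cx': 315.12247720747064, 'cy': 244.83470207250505, 'world_to_cam': array([[ 4.49964471e-01,  8.93045586e-01,  1.24753971e-03,
        -2.29644284e-01],
       [-5.89028164e-01,  2.95733534e-01,  7.52055515e-01,
         2.19380093e-01],
       [ 6.71250919e-01, -3.39133098e-01,  6.59098586e-01,
        -1.28378806e+00],
       [ 0.00000000e+00,  0.00000000e+00,  0.00000000e+00,
         1.00000000e+00]])}
side {'fov_y': 56.14697385516601, 'cx': 317.75492995265733, 'cy': 236.53119815025926, 'world_to_cam': array([[ 0.99123145, -0.13078021,  0.0188879 , -0.45963758],
       [ 0.06441745,  0.60307299,  0.79508073, -0.11522499],
       [-0.11537161, -0.78689231,  0.60620944, -1.05347555],
       [ 0.        ,  0.        ,  0.        ,  1.        ]])}
wrist {'fov_y': 66.67804061863399, 'cx': 318.85212787356494, 'cy': 243.66949905486848, 'tool_from_camera': array([[ 9.99999863e-01, -4.92842199e-04,  1.75242175e-04,
         8.32922781e-04],
       [-4.30531211e-04, -9.65784564e-01, -2.59345310e-01,
        -6.89126563e-02],
       [ 2.97062501e-04,  2.59345199e-01, -9.65784644e-01,
        -1.57804408e-01],
       [ 0.00000000e+00,  0.00000000e+00,  0.00000000e+00,
         1.00000000e+00]])}
{'t': 0.1, 'q': array([ 1.60411750e+00,  3.59316513e-01,  1.11575213e-02, -2.96311415e-04,
       -1.22407762e+00, -2.88100994e-01]), 'qd': array([ 0.00026086, -0.00106333,  0.00169357,  0.00126896, -0.00028302,
       -0.00143217]), 'joint_efforts': array([-7.48153343e-04, -5.84164488e+01,  2.93749738e+01,  7.01553851e+00,
        1.01087141e-02, -5.34005301e-05]), 'eef_pos': array([0.17004127, 0.65279183, 0.22572082]), 'ee_rot': array([-3.14145047e+00, -1.46008260e-03, -1.82567715e+00]), 'force': array([-1.07276087,  0.67555717,  0.07406405]), 'moment': array([ 0.00169966, -0.01936647,  0.03170487]), 'width': 0.08743843624104009}
```

View pics/scene0.png

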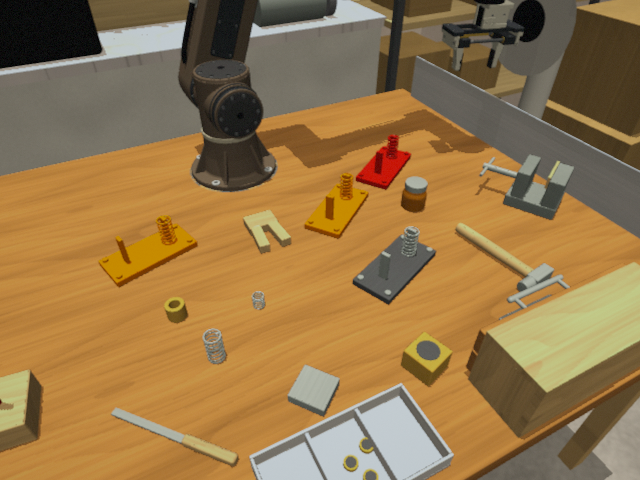

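View pics/side0.png

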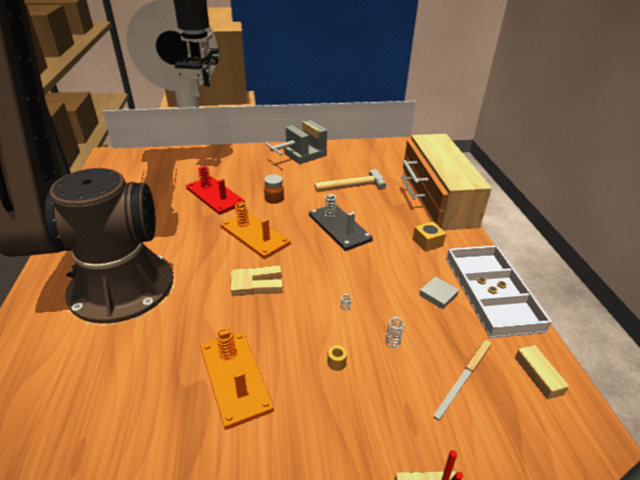

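View pics/wrist0.png

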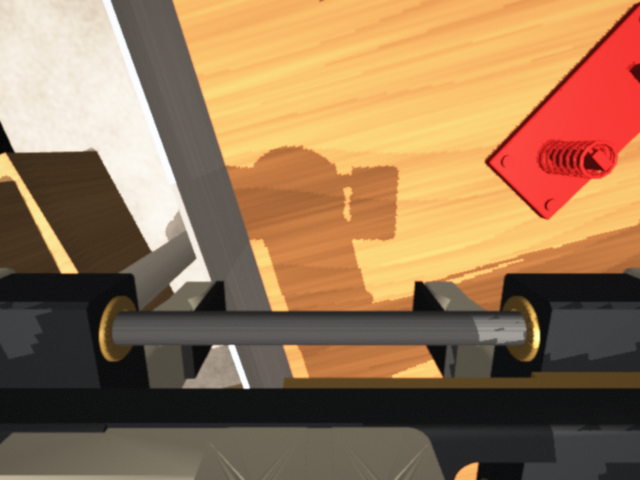

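Dark steel base: scene (395,265), side (340,224); the orange and red ones are decoys. Spring candidates: tall at scene (214,346) / side (395,332), and short at scene (258,300) / side (346,301). The free one about 60 mm tall fits. I'll enlarge and measure.

```bash
cat >> h.py <<'E'
def K(c):
    f=240/np.tan(np.radians(c['fov_y'])/2); return f
def proj(c,P,W=None):
    W=c['world_to_cam'] if W is None else W
    p=W[:3,:3]@np.array(P)+W[:3,3]; f=K(c); return np.array([c['cx']+f*p[0]/-p[2], c['cy']+f*p[1]/p[2]])
def ray(c,u,v,W=None):
    W=c['world_to_cam'] if W is None else W
    f=K(c); d=np.array([(u-c['cx'])/f,-(v-c['cy'])/f,-1.]); R=W[:3,:3]
    return -R.T@W[:3,3], R.T@d
def onz(c,u,v,z,W=None):
    o,d=ray(c,u,v,W); return o+d*(z-o[2])/d[2]
def dpt(c,u,v,dep,W=None):
    o,d=ray(c,u,v,W); return o+d*dep
def wristW(s,c):
    from scipy.spatial.transform import Rotation as Ro
    T=np.eye(4);T[:3,:3]=Ro.from_euler('xyz',s['ee_rot']).as_matrix();T[:3,3]=s['eef_pos']
    return np.linalg.inv(T@c['tool_from_camera'])
def crop(im,x0,y0,x1,y1,k,name):
    cv2.imwrite(f'pics/{name}.png',cv2.resize(im[y0:y1,x0:x1,::-1],None,fx=k,fy=k,interpolation=cv2.INTER_CUBIC))
E
python3 - <<'E'
from h import *
a=np.load('scene0.npz');b=np.load('side0.npz')
A=a['im'];B=b['im']
r=lambda im,x0,y0,x1,y1:cv2.resize(im[y0:y1,x0:x1,::-1],(400,300),interpolation=cv2.INTER_CUBIC)
cv2.imwrite('pics/c0.png',np.vstack([np.hstack([r(A,170,285,270,360+0),r(B,330,280,430,355)]),np.hstack([r(A,340,215,450,298),r(B,290,180,390,255)])]))
cs=viewer.calibration('scene');cd=viewer.calibration('side')
for n,u,v in [('tallfoot',216,355),('short',258,300),('basec',396,265),('bartop',385,256),('sprbar',411,230)]:
    d=a['d'][v-6:v+7,u-6:u+7]; m=np.median(d); print(n,m,dpt(cs,u,v,m))
E
```

```text
tallfoot 0.7946952 [ 0.59621884 -0.23673187  0.01304328]
short 0.8921567 [ 0.50872318 -0.12434803  0.0121073 ]
basec 0.9623479 [0.55019937 0.17105147 0.01536571]
bartop 0.9030379 [0.56343011 0.12813353 0.06979456]
sprbar 0.95852715 [0.52320881 0.21912102 0.07338464]
```

View pics/c0.png

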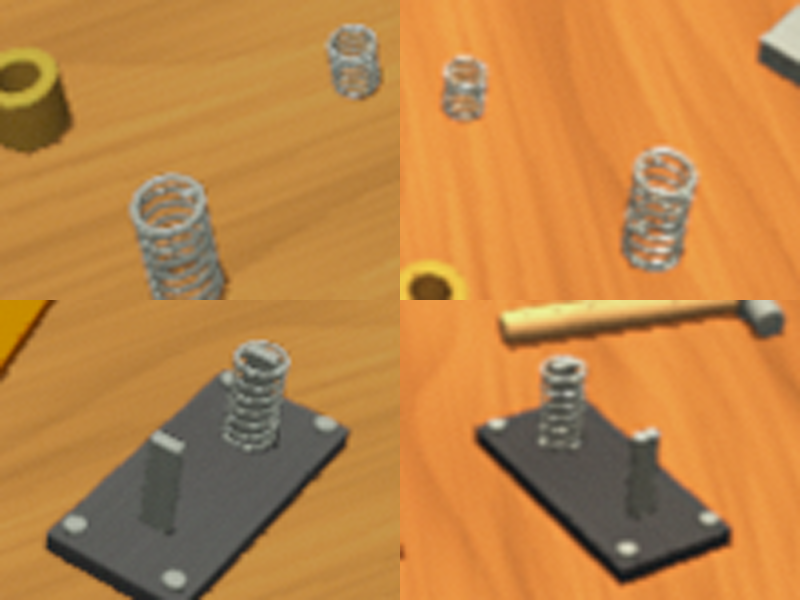

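The enlarged crop confirms it: the tall coil spring stands alone and empty at scene (212,336) / side (396,323). The short one is about half its height, and the dark base has its bare bar at scene (385,256). Next I'll move the wrist camera over the base.

```bash
cat >> h.py <<'E'
def plan(P,yaw,nrow,s=None):
    """straight line to P, yaw (deg); prints tool shifts rounded"""
    from scipy.spatial.transform import Rotation as Ro
    s=s or arm.get_state(); R=Ro.from_euler('xyz',s['ee_rot']); p=np.array(s['eef_pos'],float); P=np.array(P,float)
    Rt=Ro.from_euler('xyz',[np.pi,0,np.radians(yaw)])
    dr=(R.inv()*Rt).as_rotvec(degrees=True); print('total turn',dr.round(2),'dist',np.linalg.norm(P-p))
    for i in range(nrow):
        w=(P-p)/(nrow-i); rem=(R.inv()*Rt).as_rotvec(degrees=True)/(nrow-i)
        sh=R.inv().apply(w).round(4); t=rem.round(2)
        print(sh.tolist(),t.tolist()); p=p+R.apply(sh); R=R*Ro.from_rotvec(t,degrees=True)
E
python3 - <<'E'
from h import *
plan([.55,.16,.25],-156,16)
E
```

```text
total turn [-4.00e-02 -6.00e-02  5.14e+01] dist 0.622732457115194
[0.0238, -0.0307, -0.0015] [-0.0, -0.0, 3.21]
[0.0221, -0.032, -0.0015] [-0.0, -0.0, 3.21]
[0.0202, -0.0332, -0.0015] [-0.0, -0.0, 3.21]
[0.0183, -0.0343, -0.0015] [-0.0, -0.0, 3.21]
[0.0164, -0.0353, -0.0015] [-0.0, -0.0, 3.21]
[0.0144, -0.0361, -0.0015] [-0.0, -0.01, 3.21]
[0.0124, -0.0369, -0.0015] [-0.0, -0.0, 3.21]
[0.0103, -0.0375, -0.0015] [-0.01, -0.0, 3.21]
[0.0081, -0.038, -0.0015] [-0.0, -0.01, 3.21]
[0.006, -0.0384, -0.0015] [-0.01, -0.0, 3.22]
[0.0038, -0.0387, -0.0015] [-0.0, -0.01, 3.21]
[0.0017, -0.0389, -0.0014] [-0.01, -0.0, 3.22]
[-0.0005, -0.0389, -0.0015] [-0.0, -0.01, 3.21]
[-0.0027, -0.0388, -0.0015] [-0.01, -0.0, 3.22]
[-0.0049, -0.0386, -0.0014] [-0.0, -0.01, 3.21]
[-0.0071, -0.0383, -0.0015] [-0.01, -0.0, 3.22]
```

Emit:
{"api": "step_arm", "payload": {"targets": [[[0.024, -0.031, -0.0015], [0, 0, 3.2], 1], [[0.022, -0.032, -0.0015], [0, 0, 3.2], 1], [[0.02, -0.033, -0.0015], [0, 0, 3.2], 1], [[0.018, -0.034, -0.0015], [0, 0, 3.2], 1], [[0.016, -0.035, -0.0015], [0, 0, 3.2], 1], [[0.014, -0.036, -0.0015], [0, 0, 3.2], 1], [[0.012, -0.037, -0.0015], [0, 0, 3.2], 1], [[0.01, -0.0375, -0.0015], [0, 0, 3.2], 1]]}}

```text
t: 0.95
eef_pos: [0.3613, 0.4073, 0.2386]
ee_rot: [3.142, -0.0, -2.275]
force: [0.2, -0.8, 0.3]
width: 0.0875
```

Emit:
{"api": "step_arm", "payload": {"targets": [[[0.008, -0.038, -0.0015], [0, 0, 3.2], 1], [[0.006, -0.0385, -0.0015], [0, 0, 3.2], 1], [[0.004, -0.039, -0.0015], [0, 0, 3.2], 1], [[0.002, -0.039, -0.0015], [0, 0, 3.2], 1], [[0, -0.039, -0.0015], [0, 0, 3.2], 1], [[-0.003, -0.039, -0.0015], [0, 0, 3.2], 1], [[-0.005, -0.0385, -0.0015], [0, 0, 3.2], 1], [[-0.007, -0.038, -0.0015], [0, 0, 3.2], 1]]}}

```text
t: 1.75
eef_pos: [0.5519, 0.1607, 0.2506]
ee_rot: [3.142, -0.0, -2.721]
force: [0.6, 0.8, 0.3]
width: 0.0875
```

Run:
```python
from h import *
s,im,d,c=grab('wrist','w1'); print(s['t'],s['eef_pos'],s['ee_rot'],s['q'],np.abs(s['qd']).max())
W=wristW(s,c)
print(proj(c,[.5634,.128,.079],W),proj(c,[.523,.219,.075],W))
```

```text
1.75 [0.55186528 0.16071355 0.25056018] [ 3.14150568e+00 -1.05155308e-04 -2.72144910e+00] [ 6.23518903e-01  1.79752373e-01 -1.77416785e-01 -1.13589749e-04
 -1.21371259e+00 -2.03335644e-01] 0.7188051082528294
[320.81689608 186.3047456 ] [320.37391338 288.28727174]
```

View pics/w1.png

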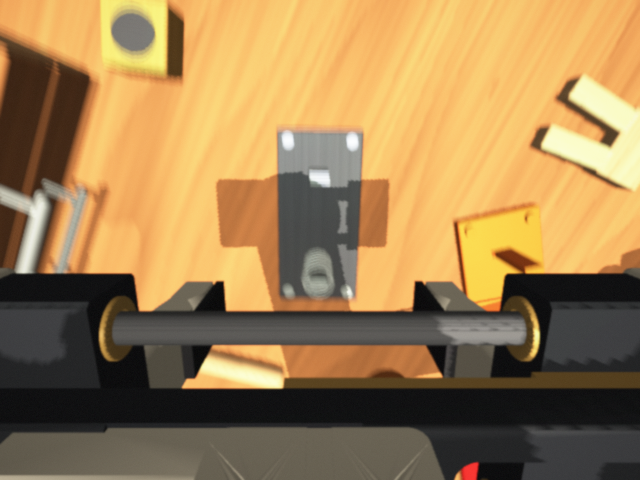

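The wrist view shows the dark base with its bare bar's top at about (319,177). It is blurred because the arm was still settling, so I'll retake it.

Run:
```python
from h import *
for i in range(4): viewer.calibration('wrist'); s,im,d,c=grab('wrist','w2')
print(s['t'],s['eef_pos'],s['ee_rot'],np.abs(s['qd']).max())
crop(im,260,110,380,310,3,'w2c')
W=wristW(s,c)
g=im.mean(2)
print(d[150:200,300:340][::6,::4].round(3))
```

```text
1.95 [0.55133495 0.16124907 0.25004542] [ 3.14150411e+00 -9.10974766e-04 -2.72110365e+00] 0.03374681423760468
[[0.381 0.38  0.379 0.38  0.381 0.382 0.38  0.381 0.382 0.382]
 [0.381 0.383 0.383 0.384 0.383 0.383 0.381 0.382 0.382 0.383]
 [0.384 0.385 0.384 0.385 0.384 0.383 0.383 0.384 0.384 0.384]
 [0.385 0.385 0.387 0.386 0.385 0.386 0.386 0.387 0.386 0.384]
 [0.388 0.388 0.387 0.36  0.36  0.36  0.36  0.388 0.386 0.388]
 [0.388 0.39  0.39  0.325 0.    0.325 0.325 0.326 0.388 0.39 ]
 [0.392 0.39  0.391 0.328 0.328 0.329 0.326 0.327 0.39  0.391]
 [0.392 0.393 0.393 0.392 0.393 0.392 0.392 0.392 0.394 0.392]
 [0.394 0.395 0.395 0.394 0.394 0.393 0.392 0.393 0.393 0.393]]
```

View pics/w2c.png

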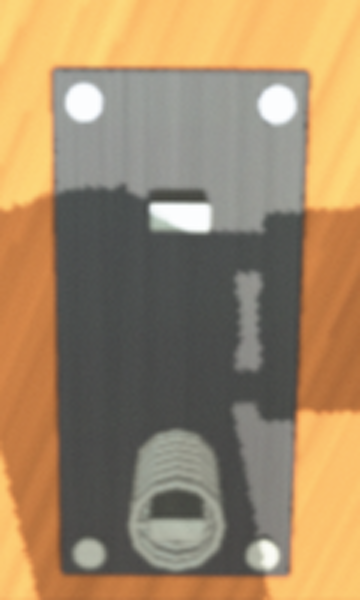

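Run:
```python
from h import *
z=np.load('w2.npz');im=z['im'];d=z['d'];s=json.load(open('w2.json'));c=viewer.calibration('wrist');W=wristW(s,c)
m=np.zeros((480,640),np.uint8);m[160:200,295:345]=((d>.3)&(d<.337))[160:200,295:345]
n,l,st,ce=cv2.connectedComponentsWithStats(m);print(st[1:],ce[1:])
k=1+np.argmax(st[1:,4])
ys,xs=np.where(l==k);P=np.array([dpt(c,x,y,d[y,x],W) for x,y in zip(xs,ys)])
print('z',np.percentile(P[:,2],[5,50,95]))
r=cv2.minAreaRect(np.c_[xs,ys].astype(np.float32));print(r)
print('bar top by ray',onz(c,*r[0],.079,W), 'hand',onz(c,320,182.3,.079,W))
# plate corners, from crop by eye /3
cor=[(52,71),(309,71),(61,574),(290,574)]
Q=np.array([onz(c,260+a/3,110+b/3,.015,W) for a,b in cor]);print(Q)
ctr=Q.mean(0);y=(Q[2]+Q[3]-Q[0]-Q[1])[:2];x=(Q[0]+Q[2]-Q[1]-Q[3])[:2]
print('ctr',ctr,'len',np.linalg.norm(y)/2,np.linalg.norm(x)/2,'yang',np.degrees(np.arctan2(y[1],y[0])),'xang',np.degrees(np.arctan2(x[1],x[0])))
yh=y/np.linalg.norm(y);print('bar from plate',ctr[:2]-.05*yh)
for n,(u,v) in {'scene':(385.5,252.5),'side':(351,214)}.items(): pass
cs=viewer.calibration('scene');cd=viewer.calibration('side')
b=onz(c,320,182.3,.079,W);print('scene pred',proj(cs,b),'side pred',proj(cd,b))
print('spring guess', onz(cs,212.5,336.2,.0585),onz(cd,396.5,323.2,.0585))
```

```text
[[310 176  20  11 201]] [[319.36318408 181.31840796]]
z [0.07583622 0.07848792 0.07968904]
((319.5, 181.0), (10.0, 19.0), 90.0)
bar top by ray [0.56577597 0.12463068 0.079     ] hand [0.56489842 0.12549683 0.079     ]
[[0.62267251 0.10367309 0.015     ]
 [0.54202627 0.0675682  0.015     ]
 [0.54811159 0.27520455 0.015     ]
 [0.46696532 0.23889927 0.015     ]]
ctr [0.54494392 0.17133628 0.015     ] len 0.1870437263657879 0.08862850935487392 yang 113.5759882736762 xang 24.11088524342133
bar from plate [0.56494217 0.12550976]
scene pred [384.76334364 253.41035897] side pred [350.60849727 213.57662163]
spring guess [ 0.59099597 -0.23451669  0.0585    ] [ 0.59026671 -0.23654135  0.0585    ]
```

Bar foot ≈ (0.565, 0.1255) with its x-axis at 24°, agreed by the bar top, the plate corners and both fixed cameras. Now over to the spring.

Run:
```python
from h import *
plan([.597,-.250,.21],-156,9)
```

```text
total turn [ 0.01 -0.04  0.17] dist 0.4164803590508695
[0.0141, -0.0439, 0.0045] [0.0, -0.0, 0.02]
[0.0141, -0.0439, 0.0045] [0.0, -0.0, 0.02]
[0.014, -0.0439, 0.0045] [0.0, -0.01, 0.02]
[0.014, -0.0439, 0.0044] [0.0, -0.0, 0.02]
[0.014, -0.0438, 0.0045] [0.0, -0.01, 0.02]
[0.014, -0.0439, 0.0044] [0.0, -0.0, 0.02]
[0.014, -0.0439, 0.0045] [0.0, -0.01, 0.02]
[0.014, -0.0438, 0.0044] [0.0, -0.0, 0.02]
[0.014, -0.0439, 0.0045] [0.01, -0.01, 0.01]
```

Emit:
{"api": "step_arm", "payload": {"targets": [[[0.014, -0.044, 0.0045], [0, 0, 0], 1], [[0.014, -0.044, 0.0045], [0, 0, 0], 1], [[0.014, -0.044, 0.0045], [0, 0, 0], 1], [[0.014, -0.044, 0.0045], [0, 0, 0], 1], [[0.014, -0.044, 0.0045], [0, 0, 0], 1], [[0.014, -0.044, 0.0045], [0, 0, 0], 1], [[0.014, -0.044, 0.0045], [0, 0, 0], 1], [[0.014, -0.044, 0.0045], [0, 0, 0], 1]]}}

```text
t: 2.8
eef_pos: [0.5936, -0.2051, 0.2147]
ee_rot: [-3.141, 0.001, -2.717]
force: [1.1, 0.6, 0.5]
width: 0.0876
```

Emit:
{"api": "step_arm", "payload": {"targets": [[[0.014, -0.044, 0.0045], [0, 0, 0], 1], [[0, 0, 0], [0, 0, 0], 1], [[0, 0, 0], [0, 0, 0], 1], [[0, 0, 0], [0, 0, 0], 1], [[0, 0, 0], [0, 0, 0], 1], [[0, 0, 0], [0, 0, 0], 1], [[0, 0, 0], [0, 0, 0], 1], [[0, 0, 0], [0, 0, 0], 1]]}}

```text
t: 3.6
eef_pos: [0.5987, -0.2501, 0.2103]
ee_rot: [-3.141, 0.0, -2.718]
force: [0.8, -0.1, -0.1]
width: 0.0875
```

Run:
```python
from h import *
s,im,d,c=grab('wrist','w3'); print(s['t'],s['eef_pos'],s['ee_rot'],s['q'],np.abs(s['qd']).max())
W=wristW(s,c);u,v=proj(c,[.5905,-.2355,.0585],W).astype(int);print(u,v)
crop(im,u-50,v-75,u+50,v+50,5,'w3c')
```

```text
3.6 [ 0.59874013 -0.25013949  0.21030879] [-3.14142630e+00  3.00718480e-04 -2.71835139e+00] [-9.56752861e-02  3.26039640e-01 -7.35427164e-02 -5.08615007e-06
 -1.17087034e+00  5.18918506e-01] 0.007397900311423495
319 247
```

View pics/w3c.png

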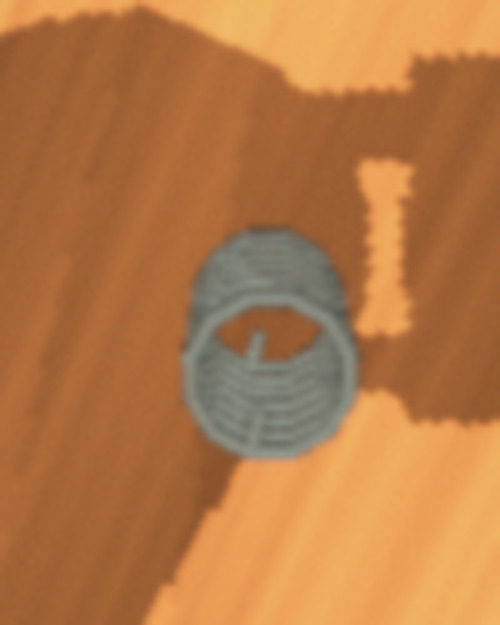

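View pics/w3.png

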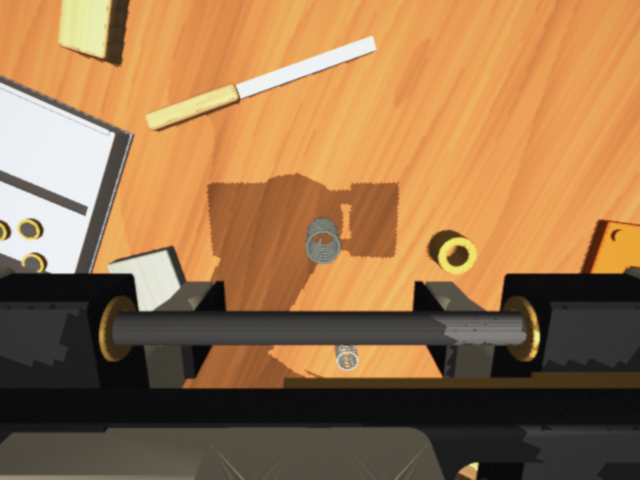

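Tall spring's top ring is centred near (323,247) in the wrist view. Both turned-in tails show inside the bore, pointing image-up about 14° to the right, so roughly -80° in world. Next I'll get the spring position precisely.

Run:
```python
from h import *
z=np.load('w3.npz');im=z['im'];d=z['d'];s=json.load(open('w3.json'));c=viewer.calibration('wrist');W=wristW(s,c)
# silhouette: grey (low saturation)
hsv=cv2.cvtColor(im,cv2.COLOR_RGB2HSV);m=np.zeros((480,640),np.uint8);m[205:275,295:350]=(hsv[205:275,295:350,1]<75)*255
cn=max(cv2.findContours(m,0,1)[0],key=len);print(cv2.boundingRect(cn))
x0,y0,w,h=cv2.boundingRect(cn)
print('depth ring',np.percentile(d[m>0],[2,10,50]))
p=onz(c,323,247.4,.0585,W);print('top',p)
p2=onz(c,269+269/5-.5,172+377/5-.5,.0585,W);print(p2)
q=viewer.calibration
print('scene',proj(q('scene'),p),'side',proj(q('side'),p))
# top and bottom extents
for P in (p,):
  th=np.linspace(0,6.28,60)
  for zz in (.0585,.0015):
    e=np.array([proj(c,[P[0]+.016*np.cos(t),P[1]+.016*np.sin(t),zz],W) for t in th]);print(zz,e.min(0),e.max(0))
crop(im,295,205,350,275,8,'w3d')
# tail
yaw=s['ee_rot'][2]
for (a,b) in [((252,447),(262,408)),((250,362),(262,332))]:
    zz=.0585 if b[1]>400 else .0015
    A=onz(c,269+a[0]/5,172+a[1]/5,zz,W);B=onz(c,269+b[0]/5,172+b[1]/5,zz,W);v=(B-A)[:2];print('tail',np.degrees(np.arctan2(v[1],v[0])),np.linalg.norm(v), 'end r',np.linalg.norm((B-p)[:2]))
    v=(p-A)[:2];print('radial from A',np.degrees(np.arctan2(v[1],v[0])))
```

```text
(306, 218, 35, 46)
depth ring [0.31668067 0.31866534 0.33951125]
top [ 0.58759322 -0.23677158  0.0585    ]
[ 0.58834452 -0.23693431  0.0585    ]
scene [210.60468439 335.22837826] side [395.23220645 323.40279227]
0.0585 [304.84429007 229.69138631] [341.1466278  264.65690423]
0.0015 [306.93100543 217.26605227] [337.92429905 247.44652361]
tail -79.43698570749015 0.007457683907179312 end r 0.005868714689029332
radial from A -79.4747350617179
tail -86.82970249073018 0.006907238854450249 end r 0.006345257516734316
radial from A -81.30564832264362
```

View pics/w3d.png

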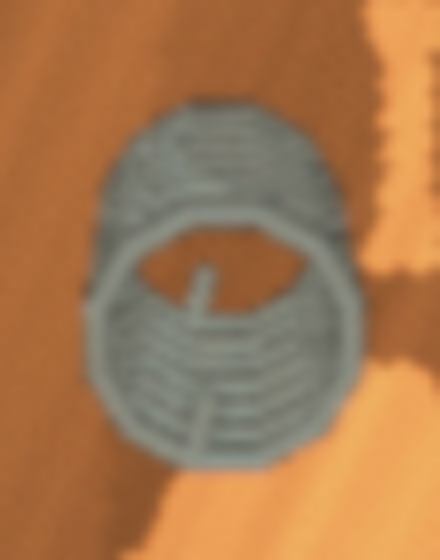

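Run:
```python
from h import *
plan([.589,-.2365,.021],-170,8)
```

```text
total turn [-0.000e+00  1.000e-02  1.423e+01] dist 0.18997240308942154
[0.0004, 0.0021, 0.0237] [-0.0, 0.0, 1.78]
[0.0005, 0.0021, 0.0236] [-0.0, 0.0, 1.78]
[0.0005, 0.002, 0.0237] [-0.0, 0.0, 1.78]
[0.0006, 0.002, 0.0236] [-0.0, 0.0, 1.78]
[0.0007, 0.002, 0.0237] [-0.0, 0.0, 1.78]
[0.0007, 0.002, 0.0236] [-0.0, 0.0, 1.78]
[0.0008, 0.002, 0.0237] [-0.0, 0.01, 1.78]
[0.0008, 0.0019, 0.0236] [-0.0, 0.0, 1.77]
```

Emit:
{"api": "step_arm", "payload": {"targets": [[[0.0005, 0.002, 0.024], [0, 0, 3.5], 1], [[0.0005, 0.002, 0.028], [0, 0, 3.5], 1], [[0.0005, 0.002, 0.03], [0, 0, 3.6], 1], [[0.0006, 0.002, 0.03], [0, 0, 3.6], 1], [[0.0007, 0.002, 0.028], [0, 0, 0], 1], [[0.0007, 0.002, 0.024], [0, 0, 0], 1], [[0.0008, 0.002, 0.016], [0, 0, 0], 1], [[0.0008, 0.002, 0.009], [0, 0, 0], 1]]}}

```text
t: 4.45
eef_pos: [0.5888, -0.2363, 0.0194]
ee_rot: [3.141, -0.002, -2.967]
force: [0.1, 0.3, -0.1]
width: 0.0876
```

Emit:
{"api": "step_arm", "payload": {"targets": [[[0, 0, 0], [0, 0, 0], 1], [[0, 0, 0], [0, 0, 0], 0.5], [[0, 0, 0], [0, 0, 0], 0.1], [[0, 0, 0], [0, 0, 0], -0.15], [[0, 0, 0], [0, 0, 0], -0.25], [[0, 0, 0], [0, 0, 0], -0.35], [[0, 0, 0], [0, 0, 0], -0.5], [[0, 0, 0], [0, 0, 0], -1]], "grip_force": 15}}

```text
t: 5.25
eef_pos: [0.5897, -0.2364, 0.0211]
ee_rot: [-3.142, 0.0, -2.967]
force: [0.3, 0.2, 0.6]
width: 0.0371
```

Run:
```python
from h import *
s,im,d,c=grab('scene','s4');s,im2,d2,c2=grab('side','d4'); print(s['t'],s['eef_pos'],s['ee_rot'],s['width'])
r=lambda im,x0,y0,x1,y1:cv2.resize(im[y0:y1,x0:x1,::-1],(400,400),interpolation=cv2.INTER_CUBIC)
cv2.imwrite('pics/c4.png',np.hstack([r(im,155,275,275,395),r(im2,330,260,450,380)]))
```

```text
5.3 [ 0.58970539 -0.23645634  0.02108806] [-3.14158381e+00  2.13858048e-05 -2.96705659e+00] 0.033356242398456894
```

View pics/c4.png

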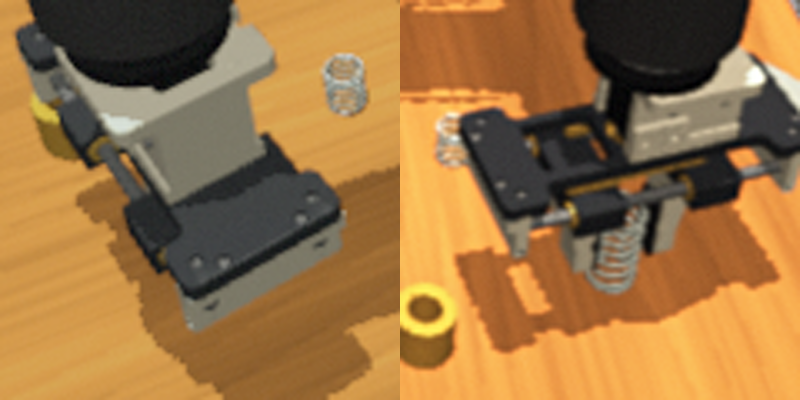

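The side view shows the spring between the pads, almost gripped. I'll finish closing, then lift.

Emit:
{"api": "step_arm", "payload": {"targets": [[[0, 0, 0], [0, 0, 0], -1], [[0, 0, 0], [0, 0, 0], -1], [[0, 0, 0], [0, 0, 0], -1], [[0, 0, 0], [0, 0, 0], -1], [[0, 0, -0.01], [0, 0, 0], -1], [[0, 0, -0.03], [0, 0, 0], -1], [[0, 0, -0.04], [0, 0, 0], -1], [[0, 0, -0.03], [0, 0, 0], -1]], "grip_force": 20}}

```text
t: 6.15
eef_pos: [0.5902, -0.2367, 0.134]
ee_rot: [-3.141, 0.002, -2.967]
force: [0.1, -0.9, -0.0]
width: 0.0309
```

Run:
```python
from h import *
s=arm.get_state();print(s['t'],s['eef_pos'],s['ee_rot'],s['width'],s['force'])
# fly to high point above bar
plan([.565,.1255,.15],-156,16)
```

```text
6.15 [ 0.59022187 -0.23665692  0.13401857] [-3.14065737e+00  1.56276760e-03 -2.96666351e+00] 0.030893154480605114 [ 0.09038409 -0.89109706 -0.02128646]
total turn [ -0.06   0.08 -13.98] dist 0.36338572552324366
[-0.0024, 0.0226, -0.001] [-0.0, 0.01, -0.87]
[-0.0027, 0.0225, -0.001] [-0.0, 0.0, -0.87]
[-0.0031, 0.0225, -0.001] [-0.0, 0.01, -0.87]
[-0.0034, 0.0224, -0.001] [-0.0, 0.0, -0.87]
[-0.0038, 0.0224, -0.001] [-0.01, 0.01, -0.87]
[-0.0041, 0.0223, -0.001] [-0.0, 0.0, -0.88]
[-0.0044, 0.0223, -0.001] [-0.01, 0.01, -0.87]
[-0.0048, 0.0222, -0.001] [-0.0, 0.0, -0.88]
[-0.0051, 0.0221, -0.001] [-0.01, 0.01, -0.87]
[-0.0054, 0.022, -0.001] [-0.0, 0.0, -0.88]
[-0.0058, 0.0219, -0.001] [-0.01, 0.01, -0.87]
[-0.0061, 0.0218, -0.001] [-0.0, 0.0, -0.88]
[-0.0065, 0.0218, -0.001] [-0.01, 0.01, -0.87]
[-0.0068, 0.0217, -0.0011] [-0.0, 0.0, -0.88]
[-0.0071, 0.0215, -0.001] [-0.01, 0.01, -0.87]
[-0.0074, 0.0214, -0.0011] [-0.0, 0.0, -0.88]
```

Emit:
{"api": "step_arm", "payload": {"targets": [[[-0.002, 0.023, -0.002], [0, 0, -0.9], -1], [[-0.003, 0.0225, -0.002], [0, 0, -0.9], -1], [[-0.003, 0.0225, -0.002], [0, 0, -0.9], -1], [[-0.003, 0.0225, -0.002], [0, 0, -0.9], -1], [[-0.004, 0.0225, -0.002], [0, 0, -0.9], -1], [[-0.004, 0.0225, -0.002], [0, 0, -0.9], -1], [[-0.004, 0.0225, -0.002], [0, 0, -0.9], -1], [[-0.005, 0.022, -0.001], [0, 0, -0.9], -1]]}}

```text
t: 6.95
eef_pos: [0.576, -0.0537, 0.1471]
ee_rot: [-3.141, 0.001, -2.841]
force: [1.1, -1.0, -0.9]
width: 0.0308
```

Emit:
{"api": "step_arm", "payload": {"targets": [[[-0.005, 0.022, 0], [0, 0, -0.9], -1], [[-0.0055, 0.022, 0], [0, 0, -0.9], -1], [[-0.006, 0.022, 0], [0, 0, -0.9], -1], [[-0.006, 0.022, 0], [0, 0, -0.9], -1], [[-0.0065, 0.022, 0], [0, 0, -0.9], -1], [[-0.007, 0.02, 0], [0, 0, -0.5], -1], [[-0.007, 0.016, 0], [0, 0, 0], -1], [[-0.003, 0.01, 0], [0, 0, 0], -1]]}}

```text
t: 7.75
eef_pos: [0.5664, 0.1091, 0.1466]
ee_rot: [3.142, 0.001, -2.754]
force: [-0.2, 0.5, -1.1]
width: 0.0309
```

Run:
```python
from h import *
s,im,d,c=grab('scene','s5');s,im2,d2,c2=grab('side','d5');s,im3,_,_=grab('wrist','w5'); print(s['t'],s['eef_pos'],s['ee_rot'],s['width'],s['force'])
plan([.565,.1255,.135],-156,8)
r=lambda im,x0,y0,x1,y1:cv2.resize(im[y0:y1,x0:x1,::-1],(400,400),interpolation=cv2.INTER_CUBIC)
cv2.imwrite('pics/c5.png',np.hstack([r(im,330,170,450,290),r(im2,290,130,410,250)]))
```

```text
7.85 [0.56617118 0.10886816 0.14626144] [ 3.14153165e+00  2.40306669e-04 -2.75308764e+00] 0.03085099471990404 [-0.4787544  -1.0207284  -1.08938423]
total turn [-0.   -0.   -1.76] dist 0.020657364088203428
[-0.0007, 0.0021, 0.0014] [-0.0, -0.0, -0.22]
[-0.0007, 0.002, 0.0014] [-0.0, -0.0, -0.22]
[-0.0007, 0.0021, 0.0014] [-0.0, -0.0, -0.22]
[-0.0007, 0.002, 0.0014] [-0.0, -0.0, -0.22]
[-0.0007, 0.0021, 0.0014] [-0.0, -0.0, -0.22]
[-0.0008, 0.002, 0.0014] [-0.0, -0.0, -0.22]
[-0.0007, 0.002, 0.0014] [-0.0, -0.0, -0.22]
[-0.0008, 0.0021, 0.0014] [-0.0, -0.0, -0.22]
```

View pics/c5.png

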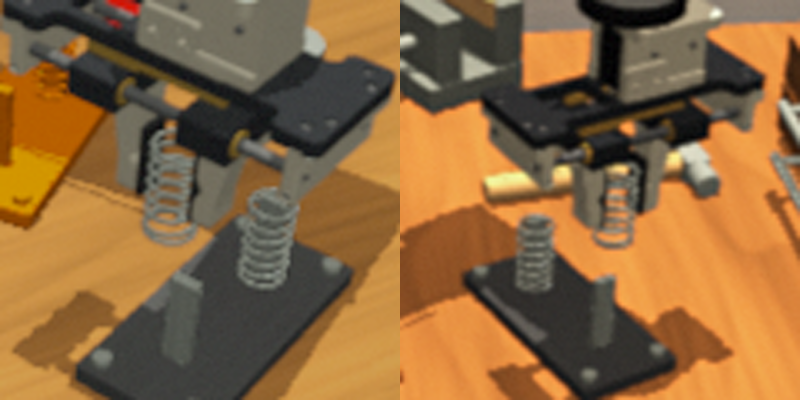

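View pics/w5.png

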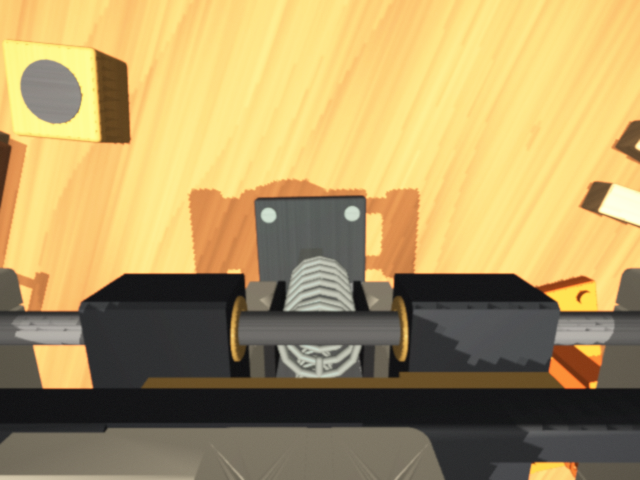

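Run:
```python
from h import *
z=np.load('w5.npz');im=z['im'];s=json.load(open('w5.json'));c=viewer.calibration('wrist')
T=np.linalg.inv(c['tool_from_camera'])
th=np.linspace(0,6.28,120)
for zz in (.021-.0015,.021-.0585):
    e=np.array([proj(c,[.016*np.cos(t),.016*np.sin(t),zz],T) for t in th]);print('tool ring z',zz,'min',e.min(0),'max',e.max(0),'ctr',proj(c,[0,0,zz],T))
crop(im,265,240,375,385,4,'w5c')
s5=json.load(open('s5.json'));print(s5['eef_pos'])
p=np.array(s5['eef_pos'])
for n in('scene','side'):
    cc=viewer.calibration(n)
    for zz in (-.0195,.0375):
        e=np.array([proj(cc,p+[.016*np.cos(t),.016*np.sin(t),zz]) for t in th]);print(n,zz,e.min(0),e.max(0),proj(cc,p+[0,0,zz]))
    print('bar top',proj(cc,[.565,.1255,.079]))
A=np.load('s5.npz')['im'];B=np.load('d5.npz')['im']
r=lambda im,x0,y0,x1,y1:cv2.resize(im[y0:y1,x0:x1,::-1],None,fx=8,fy=8,interpolation=cv2.INTER_CUBIC)
cv2.imwrite('pics/c5b.png',np.hstack([r(A,360,200,410,270),r(B,335,170,385,240)]))
```

```text
tool ring z 0.0195 min [285.89401375 255.50992057] max [347.55048043 313.24950737] ctr [316.72464154 285.01265482]
tool ring z -0.037500000000000006 min [272.31650412 301.99952166] max [359.24932178 379.89978522] ctr [315.79050084 342.15377827]
[0.5664114794224091, 0.10913768774417978, 0.14658087128612465]
scene -0.0195 [371.94303103 232.16693812] [389.06687886 243.18824634] [380.49244258 237.60012699]
scene 0.0375 [374.5852593  208.08247963] [392.50232205 218.89877224] [383.52964211 213.41113206]
bar top [384.79329116 253.44100428]
side -0.0195 [347.25488401 197.9312821 ] [360.03639593 204.88310157] [353.64220632 201.36825401]
side 0.0375 [348.62993288 178.2836304 ] [361.81755132 184.99535421] [355.21981407 181.60084364]
bar top [350.64667761 213.57364755]
```

View pics/w5c.png

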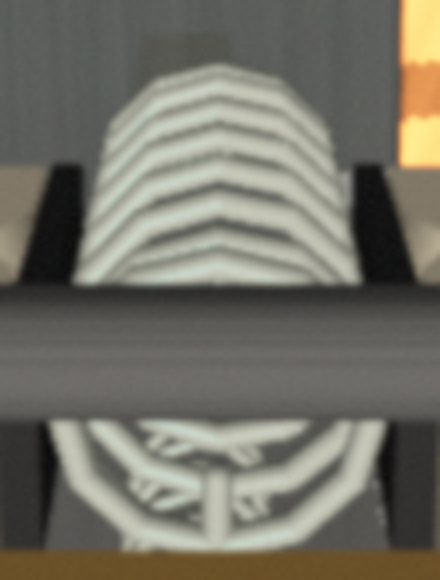

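View pics/c5b.png

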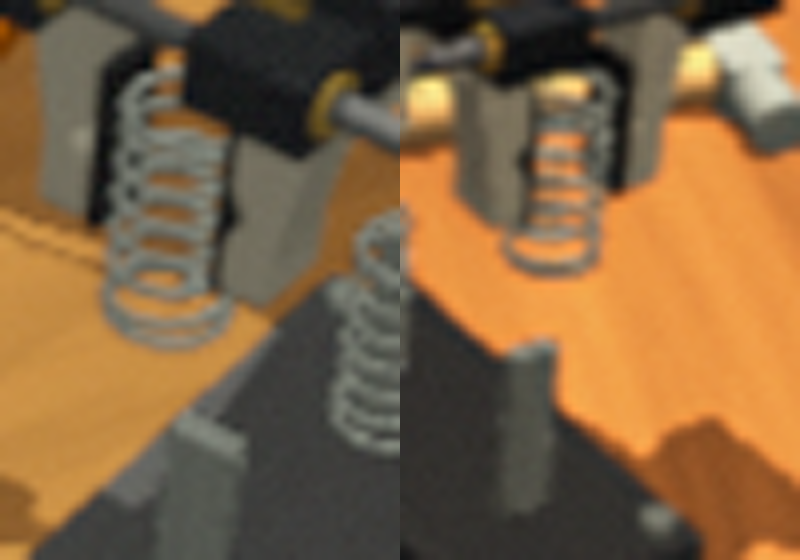

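The grip is good: the spring is upright, centred between the pads, and its upper tail points straight along tool -y at wrist (319,367). The fixed cameras match the TCP to within 0.5 px, while the wrist camera is about 2 mm off along tool x. So I'll re-triangulate the bar top from the fixed cameras.

Run:
```python
from h import *
A=np.load('s5.npz')['im'];B=np.load('d5.npz')['im']
r=lambda im,x0,y0,x1,y1:cv2.resize(im[y0:y1,x0:x1,::-1],None,fx=16,fy=16,interpolation=cv2.INTER_CUBIC)
cv2.imwrite('pics/c5c.png',np.hstack([r(A,375,245,400,280),r(B,338,205,363,240)]))
```

```text
(no output)
```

View pics/c5c.png

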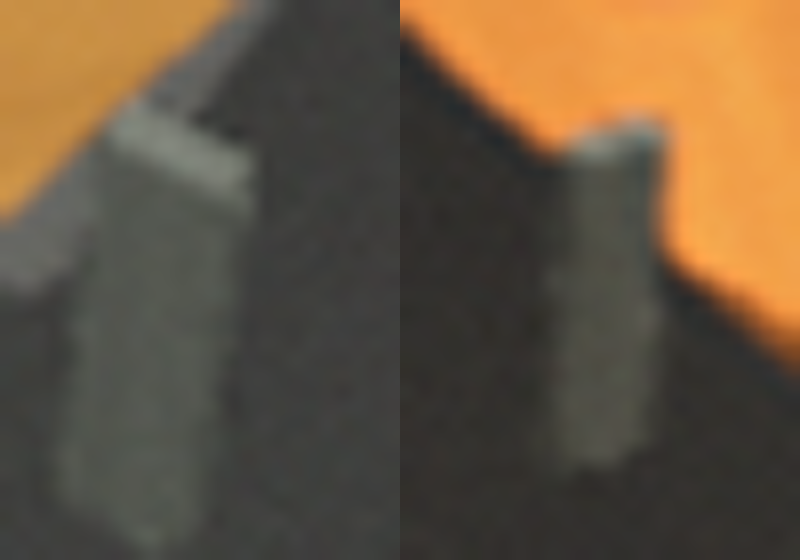

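Run:
```python
from h import *
cs=viewer.calibration('scene');cd=viewer.calibration('side')
def tri(p,q):
    A=[];b=[]
    for c,(u,v) in ((cs,p),(cd,q)):
        o,d=ray(c,u,v);d/=np.linalg.norm(d);M=np.eye(3)-np.outer(d,d);A.append(M);b.append(M@o)
    return np.linalg.lstsq(np.vstack(A),np.hstack(b),rcond=None)[0]
print('bar tri',tri((385.8,253.9),(351.2,213.5)),onz(cs,385.8,253.9,.079),onz(cd,351.2,213.5,.079))
s=json.load(open('s5.json'));p=np.array(s['eef_pos'])
# spring foot as seen minus predicted
print('spring foot bias-corrected: tri',tri((380.9,238.1),(354.0,201.1)),'tcp',p-[0,0,.0195])
# bar top corners predicted
ex=np.array([np.cos(np.radians(24)),np.sin(np.radians(24)),0]);ey=np.array([-ex[1],ex[0],0])
for b in ([.565,.1255,.079],[.567,.1264,.079]):
    for n,c,x0,y0,o in(('scene',cs,375,245,0),('side',cd,338,205,400)):
        print(b,n,[((proj(c,np.array(b)+i*.009*ex+j*.004*ey)-[x0,y0]+.5)*16+[o,0]).round().astype(int).tolist() for i,j in((-1,-1),(1,-1),(1,1),(-1,1))])
```

```text
bar tri [0.56667386 0.12674704 0.07843701] [0.56701081 0.12652575 0.079     ] [0.56649899 0.12568427 0.079     ]
spring foot bias-corrected: tri [0.56756359 0.10948098 0.1271163 ] tcp [0.56641148 0.10913769 0.12708087]
[0.565, 0.1255, 0.079] scene [[85, 129], [209, 192], [245, 157], [121, 95]]
[0.565, 0.1255, 0.079] side [[579, 173], [670, 142], [642, 118], [551, 149]]
[0.567, 0.1264, 0.079] scene [[100, 136], [225, 199], [260, 165], [136, 103]]
[0.567, 0.1264, 0.079] side [[590, 169], [681, 138], [653, 114], [562, 145]]
```

Run:
```python
from h import *
plan([.5663,.1262,.11],-156,8)
```

```text
total turn [-0.   -0.   -1.76] dist 0.04041840671984764
[-0.0009, 0.0021, 0.0045] [-0.0, -0.0, -0.22]
[-0.0009, 0.0021, 0.0045] [-0.0, -0.0, -0.22]
[-0.0009, 0.0021, 0.0045] [-0.0, -0.0, -0.22]
[-0.0009, 0.0021, 0.0045] [-0.0, -0.0, -0.22]
[-0.0009, 0.002, 0.0045] [-0.0, -0.0, -0.22]
[-0.0009, 0.002, 0.0046] [-0.0, -0.0, -0.22]
[-0.0009, 0.0021, 0.0045] [-0.0, -0.0, -0.22]
[-0.001, 0.002, 0.0046] [-0.0, -0.0, -0.22]
```

Emit:
{"api": "step_arm", "payload": {"targets": [[[-0.0015, 0.0035, 0.002], [0, 0, -0.4], -1], [[-0.0015, 0.0035, 0.004], [0, 0, -0.4], -1], [[-0.0015, 0.0035, 0.006], [0, 0, -0.4], -1], [[-0.0015, 0.003, 0.008], [0, 0, -0.4], -1], [[-0.0013, 0.003, 0.008], [0, 0, -0.2], -1], [[0, 0, 0.008], [0, 0, 0], -1], [[0, 0, 0], [0, 0, 0], -1], [[0, 0, 0], [0, 0, 0], -1]]}}

```text
t: 8.7
eef_pos: [0.5663, 0.1257, 0.1097]
ee_rot: [-3.141, -0.001, -2.723]
force: [-0.6, 0.2, 0.7]
width: 0.031
```

Run:
```python
from h import *
s,im,d,c=grab('scene','s6');s,im2,d2,c2=grab('side','d6'); print(s['t'],s['eef_pos'],s['ee_rot'],s['width'],s['force'])
plan([.5663,.1262,.11],-156,1)
r=lambda im,x0,y0,x1,y1:cv2.resize(im[y0:y1,x0:x1,::-1],None,fx=8,fy=8,interpolation=cv2.INTER_CUBIC)
cv2.imwrite('pics/c6.png',np.hstack([r(im,360,215,410,285),r(im2,325,180,375,250)]))
```

```text
8.75 [0.56656377 0.12580552 0.11010985] [-3.14143669e+00 -3.65903256e-05 -2.72268322e+00] 0.03087542235048907 [-0.01464506 -0.01899973 -0.51236285]
total turn [-0.01  0.02  0.  ] dist 0.0005998689685796898
[0.0002, 0.0005, 0.0003] [-0.01, 0.02, 0.0]
```

View pics/c6.png

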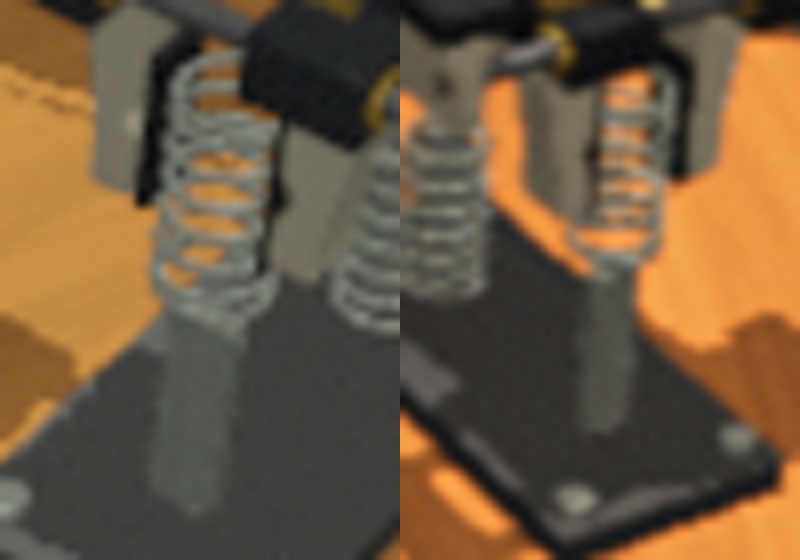

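Both views put the spring ring over the bar end to within about 1 mm: scene ring centre 0.9 px right of the bar, side aligned. I'll shift slightly along tool -y and ease the spring onto the bar.

Emit:
{"api": "step_arm", "payload": {"targets": [[[0, -0.0005, 0.001], [0, 0, 0], -1], [[0, 0, 0.003], [0, 0, 0], -1], [[0, 0, 0.003], [0, 0, 0], -1], [[0, 0, 0.002], [0, 0, 0], -1], [[0, 0, 0.002], [0, 0, 0], -1], [[0, 0, 0.002], [0, 0, 0], -1], [[0, 0, 0.002], [0, 0, 0], -1], [[0, 0, 0], [0, 0, 0], -1]]}}

```text
t: 9.6
eef_pos: [0.5665, 0.1253, 0.0947]
ee_rot: [-3.142, -0.0, -2.723]
force: [-0.5, 0.4, 0.2]
width: 0.0309
```

Run:
```python
from h import *
s,im,d,c=grab('scene','s7');s,im2,d2,c2=grab('side','d7'); print(s['t'],s['eef_pos'],s['ee_rot'],s['width'],s['force'],s['moment'])
r=lambda im,x0,y0,x1,y1:cv2.resize(im[y0:y1,x0:x1,::-1],None,fx=8,fy=8,interpolation=cv2.INTER_CUBIC)
cv2.imwrite('pics/c7.png',np.hstack([r(im,360,215,410,285),r(im2,325,180,375,250)]))
```

```text
9.65 [0.56655605 0.12535606 0.09487676] [-3.14154546e+00 -3.54586030e-04 -2.72270356e+00] 0.03105239316195338 [ 0.49545822  0.0267026  -0.52189334] [ 0.04751792 -0.09097025  0.00182076]
```

View pics/c7.png

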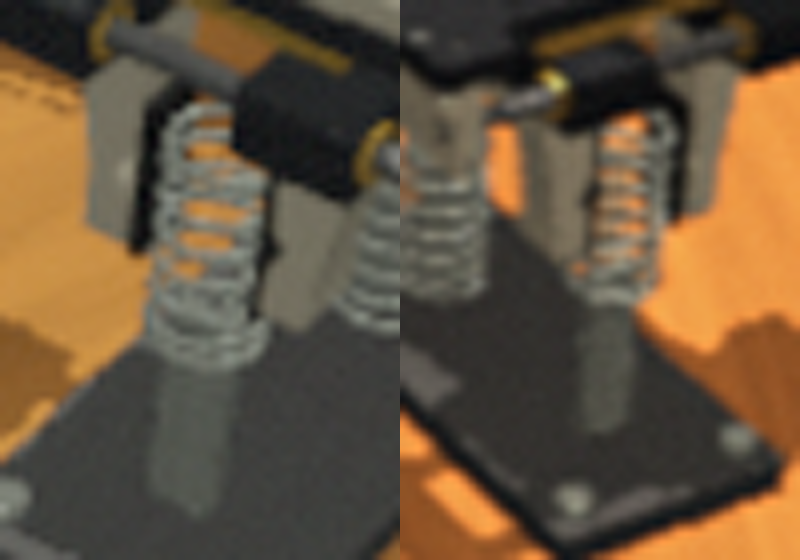

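Spring foot is about 5 mm below the bar top with no force reading. I'll keep going down gently.

Emit:
{"api": "step_arm", "payload": {"targets": [[[0, 0, 0.003], [0, 0, 0], -1], [[0, 0, 0.003], [0, 0, 0], -1], [[0, 0, 0.003], [0, 0, 0], -1], [[0, 0, 0.003], [0, 0, 0], -1], [[0, 0, 0.003], [0, 0, 0], -1], [[0, 0, 0.003], [0, 0, 0], -1], [[0, 0, 0.003], [0, 0, 0], -1], [[0, 0, 0.001], [0, 0, 0], -1]]}}

```text
t: 10.5
eef_pos: [0.5664, 0.1253, 0.0726]
ee_rot: [-3.142, -0.001, -2.723]
force: [0.2, 0.8, -0.5]
width: 0.0308
```

Emit:
{"api": "step_arm", "payload": {"targets": [[[0, 0, 0.003], [0, 0, 0], -1], [[0, 0, 0.004], [0, 0, 0], -1], [[0, 0, 0.004], [0, 0, 0], -1], [[0, 0, 0.004], [0, 0, 0], -1], [[0, 0, 0.004], [0, 0, 0], -1], [[0, 0, 0.003], [0, 0, 0], -1], [[0, 0, 0.002], [0, 0, 0], -1], [[0, 0, 0], [0, 0, 0], -1]]}}

```text
t: 11.3
eef_pos: [0.5665, 0.1253, 0.0487]
ee_rot: [-3.142, -0.001, -2.723]
force: [0.4, 0.2, 0.4]
width: 0.0307
```

Run:
```python
from h import *
s,im,d,c=grab('scene','s8');s,im2,d2,c2=grab('side','d8'); s,im3,_,_=grab('wrist','w8');print(s['t'],s['eef_pos'],s['ee_rot'],s['width'],s['force'],s['moment'])
r=lambda im,x0,y0,x1,y1:cv2.resize(im[y0:y1,x0:x1,::-1],None,fx=6,fy=6,interpolation=cv2.INTER_CUBIC)
cv2.imwrite('pics/c8.png',np.hstack([r(im,360,215,410,285),r(im2,325,180,375,250)]))
crop(im3,265,240,375,385,4,'w8c')
```

```text
11.4 [0.56671611 0.12542272 0.0491149 ] [-3.14154357e+00  7.36687207e-05 -2.72265973e+00] 0.0312612086962312 [-0.82840909 -0.34147427 -0.30087664] [ 0.10621877 -0.03389118 -0.01715617]
```

View pics/c8.png

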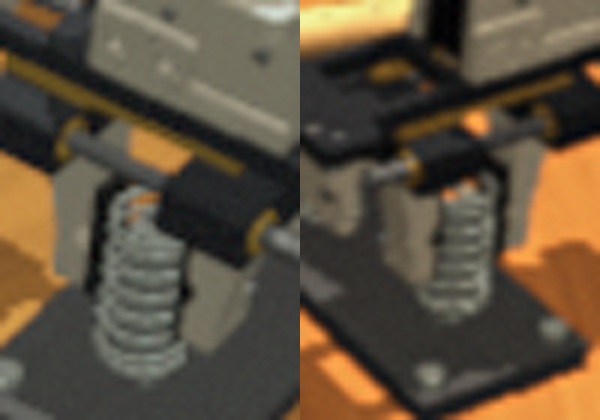

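View pics/w8c.png

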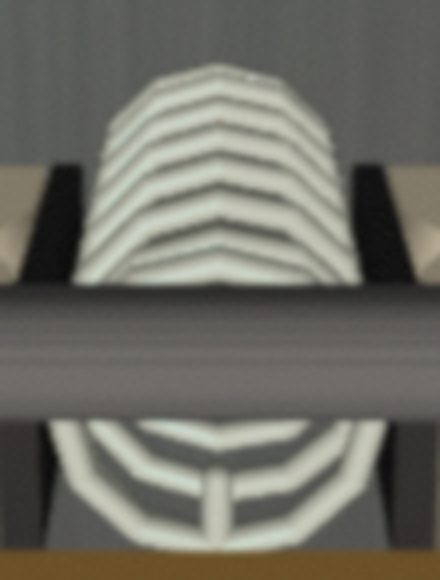

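No contact force, the spring hasn't slipped in the grip, and the tail is still in line. Last 13 mm.

Emit:
{"api": "step_arm", "payload": {"targets": [[[0, 0, 0.003], [0, 0, 0], -1], [[0, 0, 0.003], [0, 0, 0], -1], [[0, 0, 0.002], [0, 0, 0], -1], [[0, 0, 0.002], [0, 0, 0], -1], [[0, 0, 0.0015], [0, 0, 0], -1], [[0, 0, 0.001], [0, 0, 0], -1], [[0, 0, 0], [0, 0, 0], -1], [[0, 0, 0], [0, 0, 0], -1]]}}

```text
t: 12.25
eef_pos: [0.5667, 0.1254, 0.0366]
ee_rot: [-3.142, 0.0, -2.723]
force: [-0.6, 0.6, -0.5]
width: 0.0307
```

Run:
```python
from h import *
for i in range(3):
  s,im3,_,_=grab('wrist','w9');print(s['t'],s['eef_pos'],s['width'],s['force'],s['moment'])
crop(im3,265,240,375,385,4,'w9c')
```

```text
12.25 [0.56673116 0.12543608 0.03661283] 0.030684686517730854 [-0.59913747  0.60815887 -0.49859119] [ 0.10518028 -0.03807054 -0.00318723]
12.3 [0.56670942 0.12543868 0.0366348 ] 0.030895820126868416 [ 0.05728302  0.00559968 -0.66716375] [0.12305825 0.00708408 0.02484136]
12.35 [0.56667838 0.12543628 0.03665013] 0.030781339293800225 [ 0.77409423  0.16509807 -0.79277732] [ 0.08181998 -0.0145717  -0.00234547]
```

View pics/w9c.png

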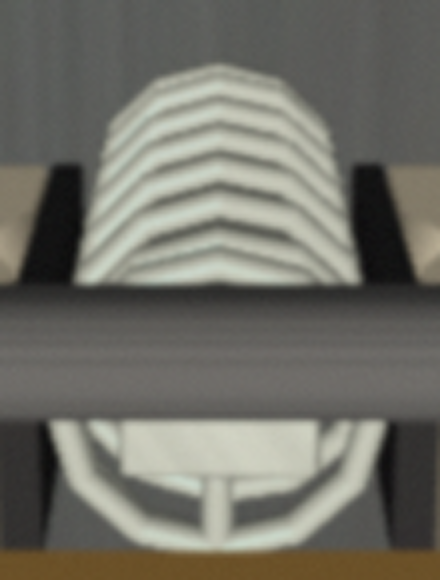

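The bar's end face is now level with the spring's top, and the tail lies beside the flat. Lower the last 0.5 mm, then open.

Emit:
{"api": "step_arm", "payload": {"targets": [[[0, 0, 0.0005], [0, 0, 0], -1], [[0, 0, 0], [0, 0, 0], -1], [[0, 0, 0], [0, 0, 0], -0.25], [[0, 0, 0], [0, 0, 0], -0.2], [[0, 0, 0], [0, 0, 0], 0], [[0, 0, 0], [0, 0, 0], 0.1], [[0, 0, 0], [0, 0, 0], 0.2], [[0, 0, 0], [0, 0, 0], 0.2]]}}

```text
t: 13.2
eef_pos: [0.5667, 0.1254, 0.0361]
ee_rot: [-3.142, 0.0, -2.723]
force: [0.3, 0.2, 0.4]
width: 0.0517
```

Run:
```python
from h import *
s,im,d,c=grab('scene','s10');s,im2,d2,c2=grab('side','d10'); s,im3,_,_=grab('wrist','w10');print(s['t'],s['eef_pos'],s['ee_rot'],s['width'],s['force'],s['moment'])
r=lambda im,x0,y0,x1,y1:cv2.resize(im[y0:y1,x0:x1,::-1],(300,420),interpolation=cv2.INTER_CUBIC)
cv2.imwrite('pics/c10.png',np.hstack([r(im,360,215,410,285),r(im2,325,180,375,250)]))
crop(im3,245,240,395,385,4,'w10c')
```

```text
13.3 [0.5666265  0.12541202 0.03606363] [ 3.14158091e+00  1.87390789e-05 -2.72268496e+00] 0.0525328609807166 [-0.41515356  0.29151384 -0.38935844] [ 0.09491156 -0.0482551   0.02251064]
```

View pics/c10.png

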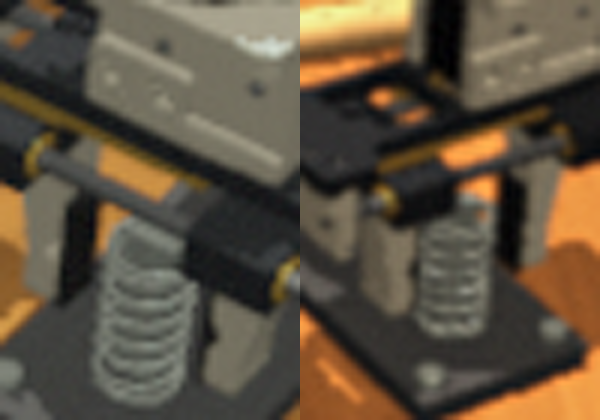

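View pics/w10c.png

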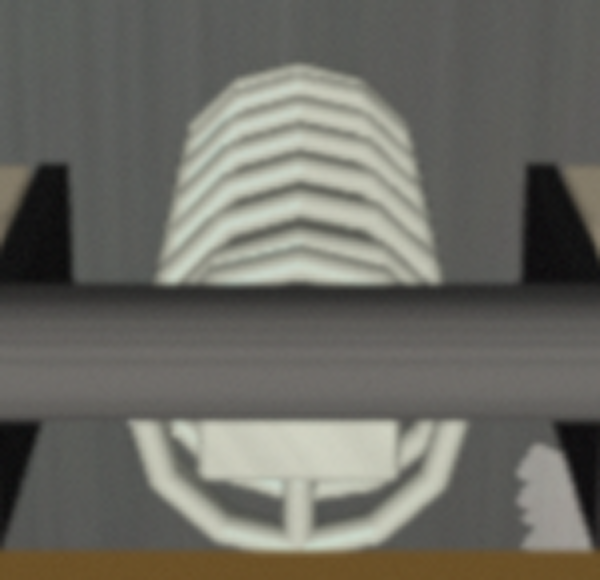

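The spring stayed put when released. Retreating straight up while opening, then checking.

Emit:
{"api": "step_arm", "payload": {"targets": [[[0, 0, 0], [0, 0, 0], 0.6], [[0, 0, -0.005], [0, 0, 0], 0.6], [[0, 0, -0.02], [0, 0, 0], 0.6], [[0, 0, -0.035], [0, 0, 0], 0.6], [[0, 0, -0.045], [0, 0, 0], 0.6], [[0, 0, -0.045], [0, 0, 0], 0.6], [[0, 0, -0.04], [0, 0, 0], 0.6], [[0, 0, -0.03], [0, 0, 0], 0.6]]}}

```text
t: 14.15
eef_pos: [0.567, 0.1254, 0.2598]
ee_rot: [-3.142, 0.003, -2.723]
force: [-0.6, 0.4, 0.5]
width: 0.0698
```

Emit:
{"api": "step_arm", "payload": {"targets": [[[0, 0, 0], [0, 0, 0], 0.6], [[0, 0, 0], [0, 0, 0], 0.6], [[0, 0, 0], [0, 0, 0], 0.6], [[0, 0, 0], [0, 0, 0], 0.6], [[0, 0, 0], [0, 0, 0], 0.6], [[0, 0, 0], [0, 0, 0], 0.6], [[0, 0, 0], [0, 0, 0], 0.6], [[0, 0, 0], [0, 0, 0], 0.6]]}}

```text
t: 14.95
eef_pos: [0.5666, 0.1254, 0.2559]
ee_rot: [-3.142, -0.0, -2.723]
force: [-0.6, -0.1, 0.1]
width: 0.0697
```

Run:
```python
from h import *
s,im,d,c=grab('scene','s11');s,im2,d2,c2=grab('side','d11'); s,im3,d3,c3=grab('wrist','w11');print(s['t'],s['eef_pos'],s['width'],s['force'])
r=lambda im,x0,y0,x1,y1:cv2.resize(im[y0:y1,x0:x1,::-1],(400,300),interpolation=cv2.INTER_CUBIC)
cv2.imwrite('pics/c11.png',np.vstack([np.hstack([r(im,340,215,450,298),r(im2,290,180,390,255)]),np.hstack([r(im3,240,130,400,250),r(im,130,220,330,370)])]))
W=wristW(s,c3)
m=np.zeros((480,640),bool)
for n,p in(('bare',[.566,.126]),('other',[.526,.217])):
    u,v=proj(c3,p+[.075],W).astype(int);reg=[(x,y) for y in range(v-18,v+18) for x in range(u-20,u+20) if d3[y,x]>0]
    Z=np.array([dpt(c3,x,y,d3[y,x],W)[2] for x,y in reg]);print(n,u,v,'max z',np.percentile(Z,[90,95,99,100]).round(4))
```

```text
15.05 [0.56664837 0.12540065 0.25601947] 0.07019579948777466 [-0.37887532 -0.35332933 -0.2279835 ]
bare 318 222 max z [0.0777 0.0787 0.0797 0.0808]
other 317 318 max z [0.3393 0.3396 0.3401 0.3407]
```

View pics/c11.png

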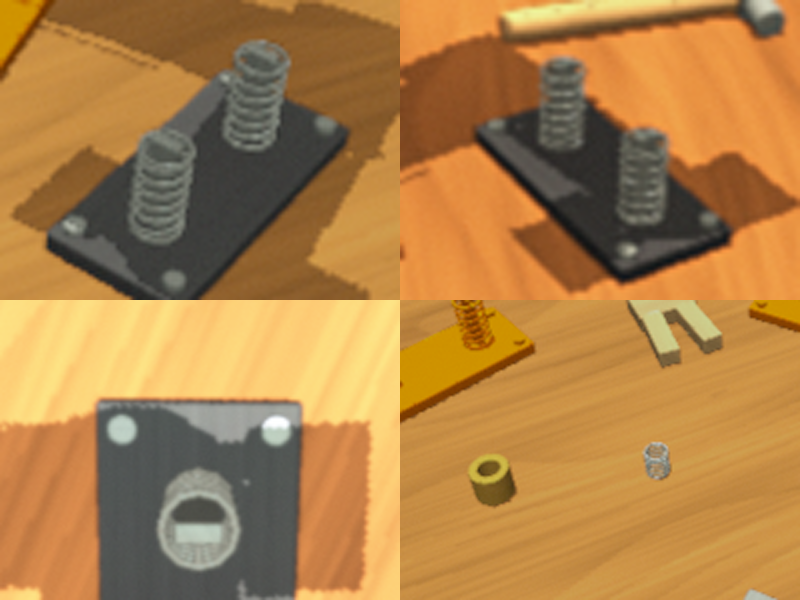

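The spring is fully down, matching its neighbour: the bar end pokes out above the coil and the foot is on the plate. The bush and short spring look unmoved. Handing in.

Run:
```python
from h import *
print(ticket.job_done())
```

```text
the job is handed in; nothing more can be done
None
```

The tall spring is threaded over the bare bar of the dark steel base and sits home on the plate. I let go of it and handed the job in at about 15 s of the 45 s allowed.

- **Threading:** I turned the spring about 14° on the way so its tails pointed along the bar's -y. It went down without snagging; the force readings after each move stayed around 1 N.
- **Last checks:** The scene, side and wrist pictures show the spring upright on the plate, level with the neighbouring spring. The bar end shows inside the top coil and the tail lies beside the flat. At release the tool was at 36.1 mm, the height I worked out for fully home. The short spring and the bush look unmoved; I did not check the other loose things one by one.
- **Disagreements:** The wrist camera was about 2 mm off along tool x compared with the fixed cameras, so I placed the spring using the fixed cameras and the gripper position. One last depth check, on the neighbouring spring, read the gripper instead, so I ignored it.

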